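# Empty the offcut skip into the bin

### The job

Draw the bin's slide gate out by its orange tab until it is against its end stop. Then push the yellow skip over by its red bar so that it tips fully forward and all three wood offcuts drop into the blue bin, and ease it gently back until it rests upright, never letting it fall back. Leave the gate open and the other things on the bench where they are.

Things in the scene. Friction and masses are not known exactly. Their poses are not given: they have to be found in the camera images.
- hinge (a point): Middle of the skip's hinge axis, 166 mm above the bench. Axes of the fixed station: x level, the way the skip tips; y level, along the hinge; z up. Along x: skip's rear wall -107 mm; bin -15 to 165 mm; gate rails end at 318 mm. Two grey hinge plates at y = +-112 mm reach 186 mm above the bench. Behind the skip is open space.
- station: The fixed tipping station that carries skip, bin and gate, 480 mm long (x), 265 mm wide (y); its place and heading on the bench vary. Origin on the bench straight below hinge, same axes.
- skip_bar (a point): Middle of the skip's red push bar, 12 mm thick, 180 mm long, along the hinge. Skip upright: 115 mm behind (-x) and 125 mm above the hinge axis; it moves round on a 170 mm radius; fully tipped: 117 mm ahead, 124 mm above. Rods at +-88 mm carry it; between them a clear gap of 35 mm parts it from the rear wall's rim, which lies below it (upright) or level behind it, toward -x (tipped).
- skip (a joint): Tilt of the yellow metal skip (160 x 194 x 75 mm, about 0.7 kg) in rad: 0 upright on its rest, 1.5 fully tipped on its stop. Only its weight holds it: let go below about 0.5 rad it swings back, past about 0.8 rad it falls forward by itself. About 2 to 4 N at the bar move it. Coming back it drops the last part to upright unless held back; faster than 1.6 rad/s counts as falling.
- gate_tab (a point): Centre of the gate's orange upright tab, 12 mm thick (along x of hinge), 100 mm wide, 45 mm tall, on the gate's outer end. Its foot is on the gate's top face 88 mm above the bench, its top at 133 mm. It can be pushed outward from the skip's side or pinched from above; 80 mm or more are free between it and the skip.
- gate (a joint): How far the steel slide gate (5 mm thick, it covers the bin's mouth) is drawn out along x of hinge, away from the skip, in m: 0 shut, 0.14 against its end stop. It starts nearly shut, stays where it is left and takes about 3 N to slide.
- bin_mouth (a point): Centre of the mouth of the fixed blue open-topped bin, 80 mm above the bench, 75 mm in front of the hinge; axes as hinge. Inside the bin is 170 mm (x) by 198 mm (y) and 75 mm deep.
- offcut_a_mid (a point): Centre of the light wooden offcut, 75 x 40 x 32 mm, starts lying in the skip.
- offcut_b_mid (a point): Centre of the mid-brown wooden offcut, 65 x 45 x 30 mm, starts lying in the skip.
- offcut_c_mid (a point): Centre of the dark wooden offcut, 80 x 38 x 34 mm, starts lying in the skip.
- sander: Cork sanding block with wooden grip, 110 x 65 x 50 mm, origin under its centre; to be left alone.
- tape: Black and orange pocket tape measure, 75 x 35 x 65 mm, standing on edge, origin under its centre; to be left alone.
- jar: Glass jar with steel lid, 64 mm across, 75 mm tall, origin under its centre; to be left alone.
- glue: White glue bottle, 60 mm across, 170 mm tall, origin under its centre; to be left alone.
- hammer: Hammer lying on the bench, origin on the bench under its middle; to be left alone.
- wrench: Wrench lying on the bench, origin on the bench under its middle; to be left alone.
- mug: Blue mug, 80 mm across, 90 mm tall, origin under its centre; to be left alone.
Not all that is in view belongs to the job. Leave any pink or purple look-alike of the part that bears offcut_c_mid alone.

How it is judged:
By the outcome, as a careful person would: the job done as asked, in the order asked, and still so for the second after the job is handed in, with the robot touching nothing.
It also fails if it takes over 72 s, if anything falls off the work surface, if the arm or the gripper's body presses on something with over 40 N, if the wrist force passes 120 N, or if a joint passes its speed limit or range.

### The arm

A 6-joint arm with a two-finger parallel gripper is mounted at the origin on the work surface. World frame = base frame: x ahead of the robot, y to its left, z up, the work surface at z = 0. Lengths are in m, angles in rad, forces in N, time in s.
With the tool pointing down it reaches from about 0.325 to 0.9 m from the base axis. Payload 6.1 kg.
Tool frame: the origin (TCP) lies midway between the tips of the shut fingers; the grasp point (between the pads) lies 19 mm behind it (r.grip_depth is the z of the grasp point in the tool frame, in m); z points along the fingers, x is the direction in which the jaws open and shut, and the axes are right-handed (so a half turn about z gives the same grasp; the last joint's range is limited). The gripper opens to 85 mm and grips with 20 to 120 N. Pads are 22 mm wide; open, the fingers measure 114 mm over their backs; the gripper's body (76 mm by 85 mm) begins 54 mm behind the grasp point. The pads swing forward as they close: fully open they stand 13 mm farther back than shut.
Start: joints at [1.192, 0.22, 1.526, -0, 1.395, -0.126], TCP at [0.156, 0.605, 0.231] pointing down, gripper open.
Joint ranges: [-2.98, 2.98], [-0.91, 2.08], [0.09, 2.57], [-1.24, 4.39], [0.2, 2.65], [-2.68, 2.68]. Speed limits (rad/s): [2.57, 2.57, 3.01, 3.14, 3.14, 3.14].

### API

Orientations are given as a 3x3 rotation matrix whose columns are the frame's x, y, z axes.
In Python, from plant import sensors, optics, r gives the robot as it stands.
- The arm moves only by the tool apply_moves, never from a script. Its argument "plan" is text: rows parted by semicolons, each of 6 numbers parted by spaces: the shift along the tool's x, y, z in m, then the turn, a rotation vector about the tool's x, y, z in degrees. In form: tx ty tz ax ay az; .... A call has 1 to 10 rows; each row is the pose to reach, as a shift and turn from the pose commanded when the call began, along the tool's axes at that moment; what a row does not reach only later rows make up. A row lasts 1/12 s, in which the tool goes at most 41.7 mm and 7.16 degrees, less where a joint would pass 70% of its speed; a pose out of reach is approached as far as the arm can. A call with a gripper value outside its range is refused whole. "claw" is the finger opening in m, from 0 to 0.0854, set as the call begins (left out, the last holds). The fingers move at their own pace and stop on an object; "grip_force" is the grip in N (left out, the last holds). Time passes only in rows, so rows that repeat a pose let the fingers close. It gives the time, the measured TCP pose, the force and the opening at its end, in the units of the state.
- sensors.read_state(): the state, without advancing time (a new reading comes with each control period).
- optics.capture(name): name is "scene" or "side" or "wrist"; returns a dict with "pixels" (420x560x3 uint8, blue, green, red), "range_z" (420x560 float32, m along the optical axis (not along the pixel's ray), 0 where there is no reading), "fx", "fy", "cx", "cy" (pixels), "R" (3x3) and "t" (3): a world point X has camera coordinates R X + t. Camera axes: x right, y down, z forward; pixel columns grow to the right and rows downward; lengths in m; the calibration is good to about 2 mm. The wrist camera is an equidistant fisheye: a pixel r from the principal point sees the ray r / f radians off the axis. A picture is of the moment at which its call begins.
- r.finish_job(): hands the job in, once; it reports no verdict.
Trained networks look in a picture, given as the dict that the camera call returned (one of the last four; its "shot" number tells which), for a name from the list of things; names that differ only in an ending like _2 or _b are one class to them, and where a whole thing is asked for, a point or a joint stands for the part that bears it (a point fixed in the world has none). Each returns a list of dicts, best first, with "conf" (0 to 1); they miss things now and then, are a little off and sometimes report something else, mostly with a low value. They report only what shows in the picture. A call takes as long as a camera call. They do not tell look-alikes from the thing itself.
- optics.outline_of(picture, label): "mask" (420x560 bool, what is visible of it) and "point" ([column, row] in pixels, amid what is visible of it).
- optics.mark_of(picture, label): "point" ([column, row] in pixels: a listed point, or the origin of a listed thing).
The state is a dict: "time_s": time; "qpos": joint angles; "joint_vel": joint speeds; "tau": joint torques, N m; "eef_pos": TCP position; "tcp_rot": TCP orientation; "wrist_force": force on the tool from outside, world axes, zero at the start; "moment": the same for the moment, N m; "opening": finger opening in m.
Only numpy, scipy, OpenCV 4.12 (cv2) and the standard library are available. Lean on these libraries where they do the work, as an engineer would, in place of code of your own. Each camera call takes 0.05 s, during which the arm holds its last target.

## Working session

There is one attempt and no reset: what is moved stays moved. The work goes in short steps, Python scripts to look and compute and a tool call to move; the robot and the scene stay as the last step left them, time stands still between calls to the robot, and variables do not carry over. Pictures are saved under pics/ and viewed, and the job is handed in when it is done.

Besides the shell and the picture viewer there is one more tool, called as a command line: name --argument value ..., lists and objects as JSON in quotes. apply_moves: Moves the arm, as the interface text tells. Its arguments: {"type":"object","properties":{"plan":{"type":"string"},"claw":{"type":"number"},"grip_force":{"type":"number"}},"required":["plan"]}

```bash
mkdir -p pics; ls; cat > h.py <<'E'
import numpy as np, cv2
from plant import sensors, optics, r
def snap(n,f):
    p=optics.capture(n); cv2.imwrite('pics/'+f,p['pixels']); return p
def w(p,uv,z=None):
    u,v=uv; z=z if z is not None else p['range_z'][int(round(v)),int(round(u))]
    c=np.array([(u-p['cx'])/p['fx']*z,(v-p['cy'])/p['fy']*z,z]); return p['R'].T@(c-p['t'])
def wz(p,uv,Z):
    u,v=uv; d=p['R'].T@np.array([(u-p['cx'])/p['fx'],(v-p['cy'])/p['fy'],1]); o=-p['R'].T@p['t']
    return o+d*(Z-o[2])/d[2]
def px(p,X):
    c=p['R']@np.array(X)+p['t']; return np.array([c[0]/c[2]*p['fx']+p['cx'],c[1]/c[2]*p['fy']+p['cy']])
E
python3 - <<'E'
from h import *
for n in ['scene','side']:
    p=snap(n,n+'0.png')
    print(n,-p['R'].T@p['t'],p['R'][2])
    for l,Z in [('hinge',.166),('skip_bar',.291),('gate_tab',.11),('bin_mouth',.08),('station',0)]:
        for m in optics.mark_of(p,l)[:2]: print(l,m['conf'],m['point'],wz(p,m['point'],Z),w(p,m['point']))
s=sensors.read_state(); print(s)
E
```

```text
pics
scene [1.42967447 0.4111311  1.32253293] [-0.6113788  -0.25926226 -0.74766239]
hinge 0.87 [287.3, 219.3] [0.52121248 0.06060231 0.166     ] [0.52886223 0.06355395 0.17573864]
hinge 0.39 [421.3, 289.3] [0.62530808 0.50555985 0.166     ] [0.52525891 0.51730512 0.02214744]
gate_tab 0.96 [232.4, 224.0] [ 0.56236013 -0.11949106  0.11      ] [ 0.57901094 -0.10930411  0.13327837]
gate_tab 0.16 [153.2, 201.3] [ 0.5696123 -0.4219489  0.11     ] [ 0.52660778 -0.46360425  0.04937138]
bin_mouth 0.62 [268.6, 230.1] [ 0.5208015  -0.00708461  0.08      ] [0.6058613  0.03205545 0.19628645]
station 0.94 [291.5, 244.2] [0.49161842 0.06495953 0.        ] [0.61186977 0.10933598 0.16953824]
side [-0.15683185 -0.60843233  1.2123634 ] [ 0.48217588  0.44717801 -0.75335134]
hinge 0.85 [271.5, 204.9] [0.5081657  0.05307471 0.166     ] [0.50286072 0.04779758 0.1743473 ]
skip_bar 0.91 [237.9, 166.1] [0.47072037 0.16920981 0.291     ] [0.46654731 0.16403867 0.29712684]
skip_bar 0.62 [316.2, 216.6] [ 0.48843546 -0.1496752   0.291     ] [ 0.62768145 -0.05067733  0.09217362]
station 0.66 [270.1, 238.2] [0.49477509 0.04633821 0.        ] [0.44947873 0.00082193 0.08427727]
{'time_s': 0.6, 'qpos': array([ 1.19190244e+00,  2.20388487e-01,  1.52648637e+00, -6.60656553e-07,
        1.39468185e+00, -1.26074106e-01]), 'joint_vel': array([-0.00089375,  0.00014537,  0.00105702, -0.00161939,  0.00198581,
        0.00098626]), 'tau': array([-5.15838474e-04, -4.96518016e+01, -3.89518046e+01, -2.28335689e-04,
        1.09177541e-03,  3.61440789e-05]), 'eef_pos': array([0.15632492, 0.60514049, 0.231314  ]), 'tcp_rot': array([[ 2.50134979e-01,  9.68210975e-01,  1.39000164e-05],
       [ 9.68210974e-01, -2.50134979e-01,  3.31547505e-05],
       [ 3.55776736e-05,  5.16498560e-06, -9.99999999e-01]]), 'wrist_force': array([-0.27871969,  0.58620763, -0.11604214]), 'moment': array([ 0.00317129,  0.00767279, -0.04616295]), 'opening': 0.08569999453490938}
```

View pics/scene0.png

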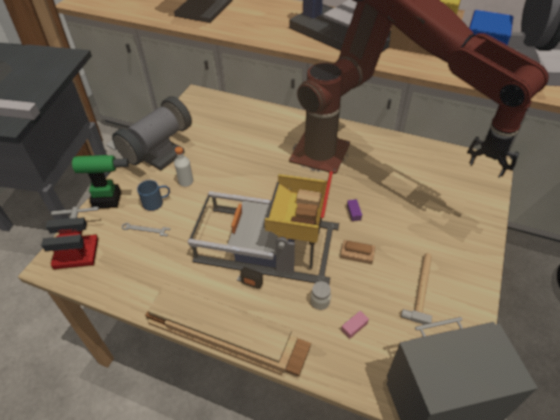

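View pics/side0.png

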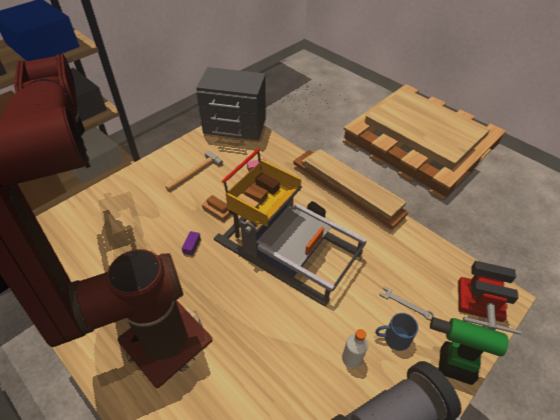

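The skip is at (300,205) in the scene view with its red bar at (328,195), and the orange tab is at (237,217). The station's x axis points roughly along world -y. Next I measure by colour.

```bash
cat > meas.py <<'E'
from h import *
def cloud(p,mask):
    v,u=np.nonzero(mask&(p['range_z']>0)); z=p['range_z'][v,u]
    c=np.stack([(u-p['cx'])/p['fx']*z,(v-p['cy'])/p['fy']*z,z],1); return (c-p['t'])@p['R']
def col(p,lo,hi):
    h=cv2.cvtColor(p['pixels'],cv2.COLOR_BGR2HSV); return (cv2.inRange(h,np.array(lo),np.array(hi))>0)
def hing(p,n):
    for nm,m in [('red',col(p,(0,170,120),(4,255,255))|col(p,(174,170,120),(180,255,255))),('or',col(p,(5,180,150),(14,255,255)))]:
        X=cloud(p,m)
        lo,hi=((.2,.36) if nm=='red' else (.085,.14))
        k=(X[:,2]>lo)&(X[:,2]<hi)&(abs(X[:,0]-.55)<.2)&(abs(X[:,1])<.3); X=X[k]
        if len(X)<5: print(n,nm,'few',len(X));continue
        c=X.mean(0); d=np.linalg.svd(X-c)[2][0]; s=(X-c)@d
        print(n,nm,len(X),'mean',c.round(4),'med',np.median(X,0).round(4),'dir',d.round(3),'ext',s.min().round(3),s.max().round(3),'mid',(c+d*(s.min()+s.max())/2).round(4), X[:,2].min().round(3),X[:,2].max().round(3))
E
python3 - <<'E'
from meas import *
for n in ['scene','side']:
    p=optics.capture(n); hing(p,n)
    m=optics.outline_of(p,'gate_tab')
    print([ (a['conf'],a['point'],a['mask'].sum()) for a in m[:3]])
    for a in m[:1]:
        X=cloud(p,a['mask']);print(np.percentile(X,[5,50,95],axis=0).round(3))
    # yellow
    X=cloud(p,col(p,(20,150,80),(32,255,255))); k=(abs(X[:,0]-.5)<.3)&(abs(X[:,1]-.1)<.25)&(X[:,2]>.1); print('yel',np.percentile(X[k],[1,50,99],axis=0).round(3))
    i=cv2.resize(p['pixels'][130:310,150:400],None,fx=3,fy=3,interpolation=cv2.INTER_CUBIC); cv2.imwrite('pics/z_%s.png'%n,i)
E
```

```text
scene red 67 mean [0.487  0.1719 0.2976] med [0.4838 0.1718 0.2977] dir [0.985 0.17  0.002] ext -0.092 0.091 mid [0.4867 0.1718 0.2976] 0.292 0.304
scene or few 0
[(0.66, [252.3, 230.9], np.int64(1748))]
[[ 0.439 -0.118  0.083]
 [ 0.547 -0.066  0.088]
 [ 0.611  0.022  0.129]]
yel [[ 0.399 -0.001  0.175]
 [ 0.499  0.041  0.199]
 [ 0.604  0.172  0.253]]
side red 109 mean [0.4776 0.1639 0.2947] med [0.4752 0.164  0.2945] dir [-0.984 -0.176  0.007] ext -0.097 0.09 mid [0.4809 0.1645 0.2947] 0.29 0.3
side or 62 mean [ 0.5298 -0.1241  0.1317] med [ 0.53   -0.1241  0.1319] dir [-0.984 -0.175 -0.009] ext -0.05 0.046 mid [ 0.532  -0.1237  0.1317] 0.127 0.135
[(0.69, [295.6, 235.1], np.int64(2292))]
[[ 0.432 -0.13   0.083]
 [ 0.512 -0.047  0.087]
 [ 0.608  0.031  0.12 ]]
yel [[ 0.393 -0.008  0.173]
 [ 0.517  0.059  0.18 ]
 [ 0.604  0.159  0.253]]
```

View pics/z_scene.png

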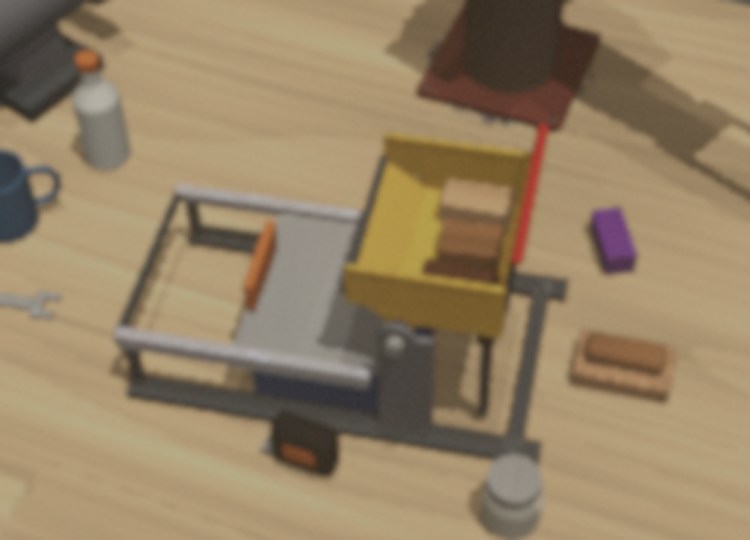

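View pics/z_side.png

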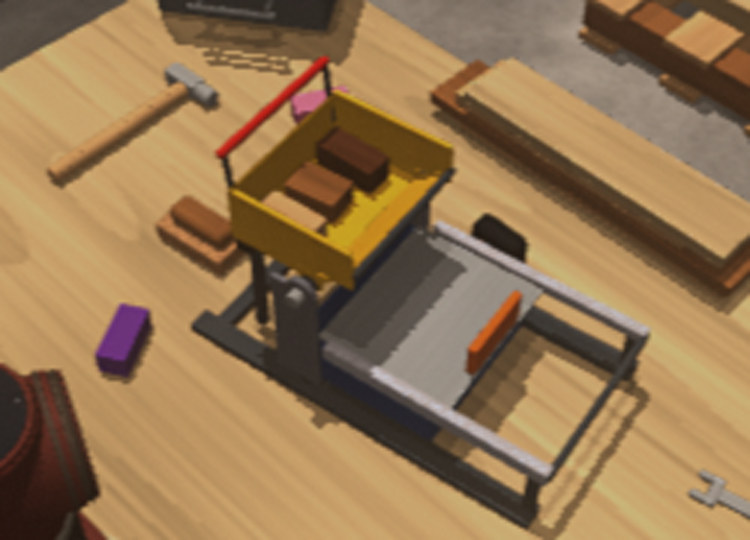

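apply_moves --plan "0 0 -0.04 0 0 -6; 0 0 -0.08 0 0 -12; 0 0 -0.12 0 0 -18; 0 0 -0.16 0 0 -24.4; 0 0 -0.19 0 0 -24.4; -0.029 0.027 -0.19 0 0 -24.4; -0.058 0.054 -0.19 0 0 -24.4; -0.087 0.081 -0.19 0 0 -24.4; -0.116 0.108 -0.19 0 0 -24.4; -0.145 0.135 -0.19 0 0 -24.4" --claw 0

```text
time_s: 1.63
eef_pos: [0.2511, 0.4294, 0.4214]
tcp_rot: [[-0.173, 0.985, 0.0], [0.985, 0.173, 0.0], [0.0, 0.0, -1.0]]
wrist_force: [0.5, 0.5, 0.8]
opening: 0.0001
```

```bash
cat >> h.py <<'E'
XH=np.array([.172,-.985,0]);XH/=np.linalg.norm(XH);YH=np.array([-XH[1],XH[0],0]);H=np.array([.5033,.0554,0])
def st(x,y,z): return H+x*XH+y*YH+np.array([0,0,z])
def tost(X): d=np.array(X)-H; return np.array([d@XH,d@YH,d[2]])
def go(T):
    s=sensors.read_state(); R=s['tcp_rot']
    print('tcp st',tost(s['eef_pos']).round(4),'F',s['wrist_force'].round(2),'q',s['qpos'].round(2),'t',s['time_s'])
    print('tool x in st',tost(H+R[:,0]).round(3))
    print('delta tool',(R.T@(T-s['eef_pos'])).round(4))
E
python3 -c "
from h import *
go(st(.14,0,.42))"
```

```text
tcp st [-0.4118 -0.1841  0.4214] F [0.52 0.53 0.81] q [ 0.88 -0.14  1.55 -0.    1.73 -0.86] t 1.6333
tool x in st [-1.    -0.001  0.   ]
delta tool [-0.552   0.1836  0.0013]
```

apply_moves --plan "-0.038 0.013 0 0 0 0; -0.076 0.026 0 0 0 0; -0.114 0.039 0 0 0 0; -0.152 0.052 0 0 0 0; -0.19 0.065 0 0 0 0; -0.228 0.078 0 0 0 0; -0.266 0.091 0 0 0 0; -0.304 0.104 0 0 0 0; -0.342 0.117 0 0 0 0; -0.38 0.13 0 0 0 0"

```text
time_s: 2.47
eef_pos: [0.4447, 0.0771, 0.4217]
tcp_rot: [[-0.172, 0.985, 0.001], [0.985, 0.172, 0.0], [-0.0, 0.001, -1.0]]
wrist_force: [0.7, -0.1, 0.2]
opening: -0.0004
```

apply_moves --plan "-0.035 0.011 0 0 0 0; -0.07 0.022 0 0 0 0; -0.105 0.033 0 0 0 0; -0.14 0.044 0 0 0 0; -0.172 0.0535 0 0 0 0; -0.172 0.0535 0.04 0 0 0; -0.172 0.0535 0.08 0 0 0; -0.172 0.0535 0.11 0 0 0; -0.172 0.0535 0.11 0 0 0; -0.172 0.0535 0.11 0 0 0"

```text
time_s: 3.3
eef_pos: [0.5256, -0.081, 0.3101]
tcp_rot: [[-0.172, 0.985, -0.004], [0.985, 0.172, 0.001], [0.002, -0.003, -1.0]]
wrist_force: [0.1, 0.3, 1.7]
opening: -0.0003
```

```bash
python3 -c "
from meas import *
go(st(.14,0,.1))
p=snap('wrist','w1.png')
for n in ['scene','side']:
    p=snap(n,n+'1.png'); hing(p,n)
    # end crossbar heights: station x .3-.33
    X=cloud(p,np.ones((420,560),bool)); S=np.stack([(X-H)@XH,(X-H)@YH,X[:,2]],1)
    for a,b in [(.29,.3),(.3,.31),(.31,.32),(.32,.33),(.33,.34)]:
        k=(S[:,0]>a)&(S[:,0]<b)&(abs(S[:,1])<.08)&(S[:,2]>.02); print(a,k.sum(),S[k,2].max() if k.any() else 0)
"
```

```text
tcp st [ 0.1382 -0.0015  0.3101] F [0.08 0.26 1.75] q [-0.3  -0.04  1.66  0.    1.53 -2.04] t 3.3
tool x in st [-1.    -0.     0.002]
delta tool [-0.0022  0.0022  0.2101]
scene red 65 mean [0.4876 0.1719 0.2971] med [0.4935 0.1726 0.2968] dir [0.985 0.171 0.006] ext -0.093 0.088 mid [0.485  0.1714 0.2971] 0.293 0.304
scene or few 0
0.29 0 0
0.3 94 0.097281117075003
0.31 39 0.09477618498795982
0.32 0 0
0.33 0 0
side red 116 mean [0.4801 0.1643 0.2943] med [0.4798 0.1644 0.2943] dir [-0.986 -0.17   0.002] ext -0.093 0.089 mid [0.4819 0.1646 0.2943] 0.289 0.3
side or 43 mean [ 0.5463 -0.1215  0.1312] med [ 0.5444 -0.1215  0.1314] dir [-0.985 -0.171  0.009] ext -0.032 0.027 mid [ 0.5487 -0.121   0.1312] 0.126 0.136
0.29 0 0
0.3 0 0
0.31 113 0.09562036756120308
0.32 19 0.09416172425705227
0.33 0 0
```

View pics/side1.png

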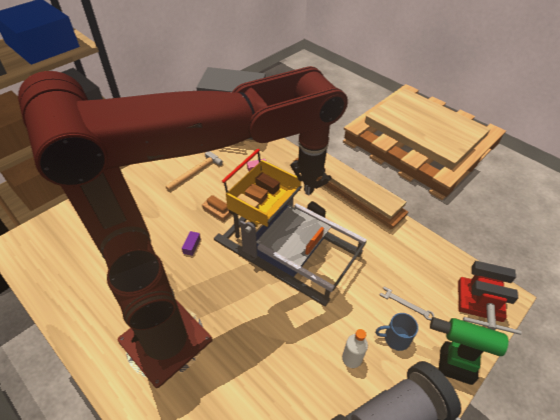

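View pics/w1.png

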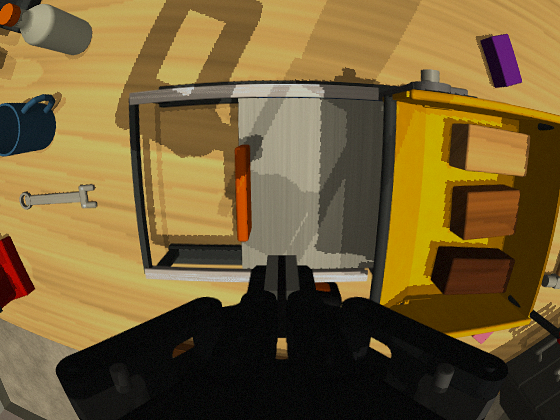

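The wrist view shows the tab at (242,195), with clear gate behind it, and nothing in the way of descending.

apply_moves --plan "0 0.001 0.035 0 0 0; 0 0.001 0.07 0 0 0; 0 0.001 0.105 0 0 0; 0 0.001 0.14 0 0 0; 0 0.001 0.17 0 0 0; 0 0.001 0.19 0 0 0; 0 0.001 0.205 0 0 0; 0 0.001 0.205 0 0 0; 0 0.001 0.205 0 0 0"

```text
time_s: 4.2
eef_pos: [0.5288, -0.0812, 0.108]
tcp_rot: [[-0.173, 0.985, 0.002], [0.985, 0.173, -0.001], [-0.001, 0.002, -1.0]]
wrist_force: [0.3, -0.3, 0.8]
opening: 0.0001
```

```bash
python3 -c "
from meas import *
go(st(.14,0,.102))
p=snap('wrist','w2.png')
p=snap('side','side2.png');cv2.imwrite('pics/side2z.png',cv2.resize(p['pixels'][130:310,200:400],None,fx=3,fy=3))
"
```

```text
tcp st [0.139  0.0016 0.108 ] F [ 0.3  -0.33  0.77] q [-0.3   0.13  1.87 -0.    1.14 -2.04] t 4.2
tool x in st [-1.    -0.001 -0.001]
delta tool [-0.001  -0.0017  0.0059]
```

View pics/side2z.png

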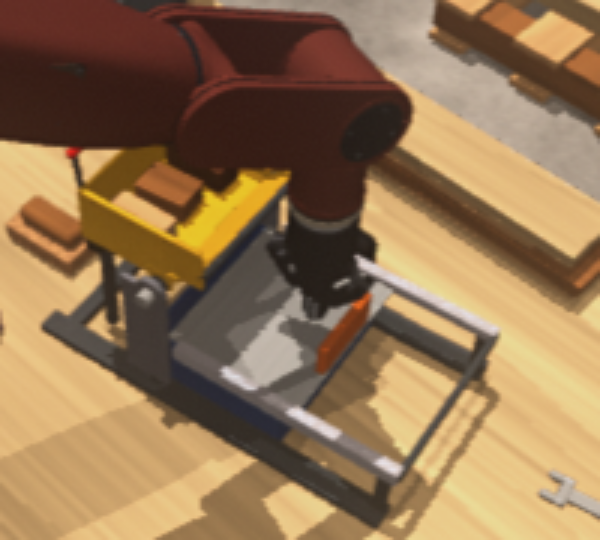

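View pics/w2.png

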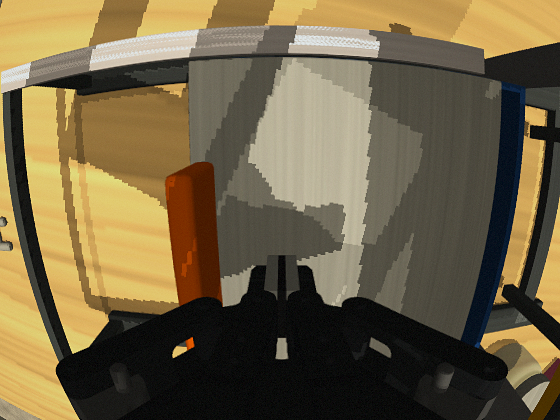

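apply_moves --plan "-0.015 0 0.004 0 0 0; -0.03 0 0.004 0 0 0; -0.045 0 0.004 0 0 0; -0.06 0 0.004 0 0 0; -0.075 0 0.004 0 0 0; -0.09 0 0.004 0 0 0; -0.105 0 0.004 0 0 0; -0.115 0 0.004 0 0 0; -0.12 0 0.004 0 0 0; -0.12 0 0.004 0 0 0"

```text
time_s: 5.13
eef_pos: [0.5479, -0.2009, 0.1019]
tcp_rot: [[-0.171, 0.985, -0.001], [0.985, 0.171, -0.001], [-0.001, -0.001, -1.0]]
wrist_force: [-0.0, 1.1, 0.1]
opening: 0.0
```

```bash
python3 -c "
from meas import *
go(st(.29,0,.104))
p=snap('wrist','w3.png')
p=snap('side','side3.png');hing(p,'s');cv2.imwrite('pics/side3z.png',cv2.resize(p['pixels'][130:310,200:400],None,fx=3,fy=3))
"
```

```text
tcp st [ 2.602e-01 -1.000e-04  1.019e-01] F [-0.    1.07  0.1 ] q [-0.49  0.25  1.75 -0.    1.14 -2.23] t 5.1333
tool x in st [-1.     0.001 -0.001]
delta tool [-0.0298  0.0002 -0.0021]
s red few 0
s or few 0
```

View pics/w3.png

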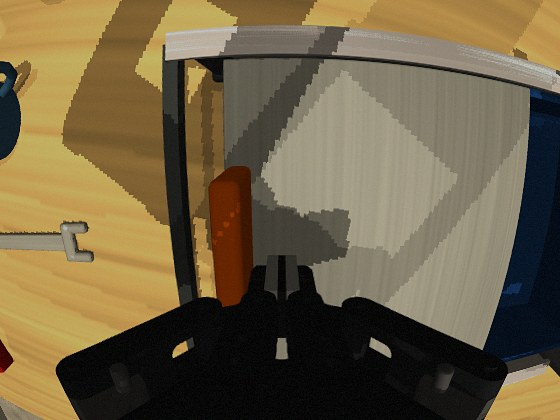

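The gate is moving out; the tab at (230,235) is approaching the end crossbar at (175,180). I continue in small steps while watching the force.

apply_moves --plan "-0.004 0 0 0 0 0; -0.008 0 0 0 0 0; -0.012 0 0 0 0 0; -0.016 0 0 0 0 0; -0.02 0 0 0 0 0"

```text
time_s: 5.65
eef_pos: [0.5511, -0.2186, 0.1017]
tcp_rot: [[-0.172, 0.985, -0.002], [0.985, 0.172, 0.001], [0.002, -0.001, -1.0]]
wrist_force: [-4.9, 17.9, -1.2]
opening: -0.0001
```

apply_moves --plan "-0.003 0 0 0 0 0; -0.006 0 0 0 0 0"

```text
time_s: 5.82
eef_pos: [0.551, -0.2186, 0.1017]
tcp_rot: [[-0.172, 0.985, -0.006], [0.985, 0.172, 0.012], [0.013, -0.003, -1.0]]
wrist_force: [-9.6, 35.9, 15.1]
opening: -0.0002
```

apply_moves --plan "-0.003 0 0 0 0 0; -0.006 0 0 0 0 0"

```text
time_s: 5.98
eef_pos: [0.551, -0.2186, 0.1017]
tcp_rot: [[-0.173, 0.985, -0.01], [0.985, 0.174, 0.022], [0.024, -0.006, -1.0]]
wrist_force: [-15.6, 55.5, 27.2]
opening: 0.0003
```

The TCP did not move while the force rose, so the gate is at its end stop. Backing off now.

apply_moves --plan "0.008 0 0 0 0 0; 0.018 0 0 0 0 0; 0.03 0 0 0 0 0; 0.045 0 0 0 0 0; 0.045 0 0 0 0 0"

```text
time_s: 6.4
eef_pos: [0.5456, -0.1843, 0.1022]
tcp_rot: [[-0.173, 0.985, -0.0], [0.985, 0.173, 0.001], [0.001, -0.0, -1.0]]
wrist_force: [-0.4, 1.0, -0.9]
opening: -0.0001
```

```bash
python3 -c "
from meas import *
go(st(.14,0,.38))
p=snap('wrist','w4.png')
"
```

```text
tcp st [0.2434 0.0004 0.1022] F [-0.44  0.98 -0.94] q [-0.46  0.23  1.77  0.    1.14 -2.21] t 6.4
tool x in st [-1.    -0.001  0.001]
delta tool [ 0.1036 -0.0004 -0.2777]
```

View pics/w4.png

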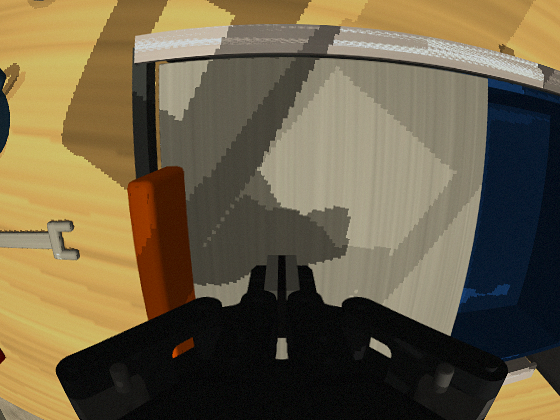

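apply_moves --plan "0.01 0 -0.035 0 0 0; 0.02 0 -0.07 0 0 0; 0.03 0 -0.11 0 0 0; 0.04 0 -0.15 0 0 0; 0.05 0 -0.19 0 0 0; 0.06 0 -0.23 0 0 0; 0.07 0 -0.27 0 0 0; 0.08 0 -0.31 0 0 0; 0.1 0 -0.335 0 0 0; 0.13 0 -0.335 0 0 0" --claw 0.036

```text
time_s: 7.28
eef_pos: [0.5253, -0.0601, 0.4451]
tcp_rot: [[-0.169, 0.986, 0.012], [0.986, 0.169, -0.004], [-0.006, 0.011, -1.0]]
wrist_force: [1.1, -0.1, 1.0]
opening: 0.0359
```

apply_moves --plan "0.035 0 0 0 0 0; 0.07 0 0 0 0 0; 0.105 0 0 0 0 0; 0.14 0 0 0 0 0; 0.175 0 0 0 0 0; 0.2 0 0 0 0 0; 0.22 0 0 0 0 0; 0.227 0 0 0 0 0; 0.227 0 0 0 0 0; 0.227 0 0 0 0 0"

```text
time_s: 8.12
eef_pos: [0.4848, 0.1647, 0.4374]
tcp_rot: [[-0.172, 0.985, 0.001], [0.985, 0.172, -0.001], [-0.001, 0.0, -1.0]]
wrist_force: [-0.2, -0.0, 0.0]
opening: 0.0364
```

```bash
python3 -c "
from meas import *
go(st(-.115,0,.273))
p=snap('wrist','w5.png')
for n in ['scene','side']:
    p=snap(n,n+'5.png');hing(p,n)
"
```

```text
tcp st [-0.1108  0.0006  0.4374] F [-0.15 -0.    0.01] q [ 0.17 -0.1   1.49 -0.    1.76 -1.57] t 8.1167
tool x in st [-1.    -0.    -0.001]
delta tool [ 0.0043 -0.0007  0.1644]
scene red 71 mean [0.4893 0.1723 0.2968] med [0.4928 0.1729 0.2966] dir [0.986 0.168 0.001] ext -0.097 0.089 mid [0.4853 0.1716 0.2968] 0.292 0.301
scene or few 0
side red 111 mean [0.4782 0.1637 0.2949] med [0.4769 0.1631 0.2947] dir [-0.986 -0.168 -0.002] ext -0.094 0.087 mid [0.4815 0.1643 0.2949] 0.289 0.299
side or 79 mean [ 0.5508 -0.2407  0.1314] med [ 0.5484 -0.2407  0.1315] dir [-0.984 -0.176  0.011] ext -0.05 0.046 mid [ 0.5528 -0.2403  0.1314] 0.126 0.136
```

View pics/w5.png

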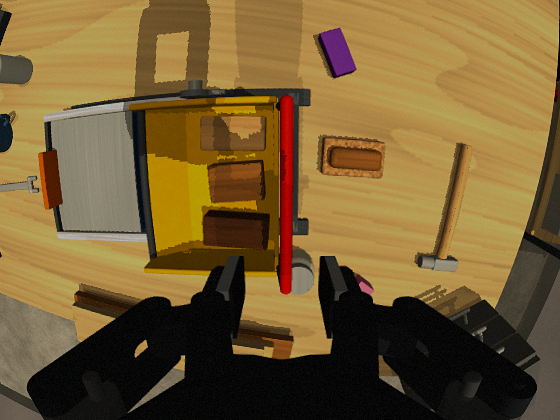

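View pics/side5.png

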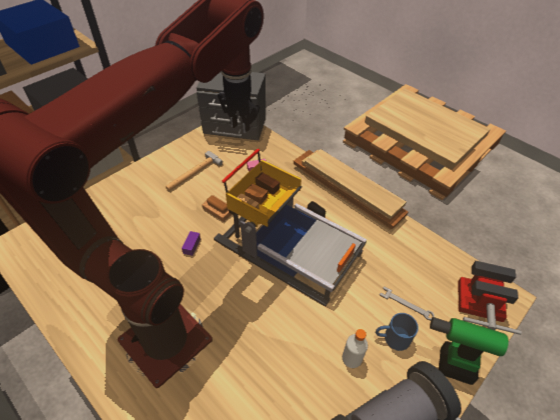

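Gate at station x 0.300, moved 119 mm, so it is open. The bar runs between the fingers at column 287 of the wrist view. I'm descending to cage it.

apply_moves --plan "0.004 0 0.03 0 0 0; 0.004 0 0.06 0 0 0; 0.004 0 0.09 0 0 0; 0.004 0 0.115 0 0 0; 0.004 0 0.13 0 0 0; 0.004 0 0.145 0 0 0; 0.004 0 0.155 0 0 0; 0.004 0 0.164 0 0 0; 0.004 0 0.164 0 0 0; 0.004 0 0.164 0 0 0"

```text
time_s: 9.1
eef_pos: [0.484, 0.1688, 0.2735]
tcp_rot: [[-0.172, 0.985, -0.0], [0.985, 0.172, -0.0], [-0.0, -0.0, -1.0]]
wrist_force: [-0.6, 0.2, 0.4]
opening: 0.0361
```

```bash
python3 -c "
from meas import *
go(st(-.115,0,.273))
p=snap('wrist','w6.png')
"
```

```text
tcp st [-0.1151  0.0005  0.2735] F [-0.58  0.2   0.42] q [ 0.18 -0.08  1.76 -0.    1.46 -1.56] t 9.1
tool x in st [-1.  0. -0.]
delta tool [-0.0001 -0.0005  0.0005]
```

View pics/w6.png

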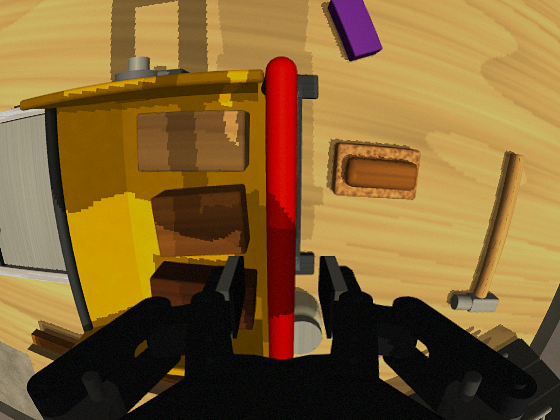

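```bash
python3 -c "
import numpy as np
f=lambda t:np.array([.17*np.cos(np.radians(132.6)-t),.17*np.sin(np.radians(132.6)-t)])
th=np.arange(0,1.56,.05)
for t in th:
  a=f(t)-f(int(t/.5+1e-6)*.5 if t%.5>1e-6 or t==0 else t-.5); print(round(t,2),(-a).round(4),f(t).round(4))
"
```

```text
0.0 [-0. -0.] [-0.1151  0.1251]
0.05 [-0.0064 -0.0056] [-0.1087  0.1307]
0.1 [-0.0131 -0.0109] [-0.102  0.136]
0.15 [-0.02   -0.0158] [-0.0951  0.1409]
0.2 [-0.0272 -0.0204] [-0.0879  0.1455]
0.25 [-0.0345 -0.0246] [-0.0805  0.1497]
0.3 [-0.0421 -0.0284] [-0.0729  0.1536]
0.35 [-0.0499 -0.0319] [-0.0652  0.157 ]
0.4 [-0.0578 -0.0349] [-0.0573  0.1601]
0.45 [-0.0659 -0.0376] [-0.0492  0.1627]
0.5 [-0.0741 -0.0398] [-0.041  0.165]
0.55 [-0.0083 -0.0018] [-0.0327  0.1668]
0.6 [-0.0167 -0.0033] [-0.0243  0.1683]
0.65 [-0.0251 -0.0043] [-0.0159  0.1693]
0.7 [-0.0336 -0.0049] [-0.0074  0.1698]
0.75 [-0.0421 -0.005 ] [0.0011 0.17  ]
0.8 [-0.0506 -0.0047] [0.0096 0.1697]
0.85 [-0.0591 -0.0041] [0.0181 0.169 ]
0.9 [-0.0675 -0.0029] [0.0265 0.1679]
0.95 [-0.0758 -0.0014] [0.0349 0.1664]
1.0 [-0.0841  0.0005] [0.0431 0.1644]
1.05 [-0.0082  0.0024] [0.0513 0.1621]
1.1 [-0.0162  0.0051] [0.0593 0.1593]
1.15 [-0.0241  0.0083] [0.0672 0.1561]
1.2 [-0.0318  0.0118] [0.0749 0.1526]
1.25 [-0.0393  0.0158] [0.0825 0.1487]
1.3 [-0.0467  0.0201] [0.0898 0.1443]
1.35 [-0.0538  0.0248] [0.0969 0.1397]
1.4 [-0.0606  0.0298] [0.1038 0.1347]
1.45 [-0.0672  0.0351] [0.1104 0.1293]
1.5 [-0.0736  0.0408] [0.1167 0.1236]
1.55 [-0.006  0.006] [0.1227 0.1176]
```

apply_moves --plan "0 0 0 0 0 0; 0 0 0 0 0 0; 0 0 0 0 0 0" --claw 0.02 --grip_force 20

```text
time_s: 9.4
eef_pos: [0.4842, 0.1693, 0.2742]
tcp_rot: [[-0.172, 0.985, 0.001], [0.985, 0.172, 0.0], [0.0, 0.001, -1.0]]
wrist_force: [-0.3, -0.1, 0.0]
opening: 0.0202
```

apply_moves --plan "-0.006 0 -0.006 0 0 0; -0.013 0 -0.011 0 0 0; -0.02 0 -0.016 0 0 0; -0.027 0 -0.02 0 0 0; -0.0345 0 -0.0245 0 0 0; -0.042 0 -0.0285 0 0 0; -0.05 0 -0.032 0 0 0; -0.058 0 -0.035 0 0 0; -0.066 0 -0.0375 0 0 0; -0.074 0 -0.04 0 0 0"

```text
time_s: 10.23
eef_pos: [0.4966, 0.0951, 0.3133]
tcp_rot: [[-0.172, 0.985, -0.0], [0.985, 0.172, -0.001], [-0.0, -0.0, -1.0]]
wrist_force: [-0.8, 0.6, 1.0]
opening: 0.0197
```

```bash
python3 -c "
from meas import *
go(st(-.041,0,.313))
p=snap('wrist','w7.png')
p=snap('side','side7.png');cv2.imwrite('pics/side7z.png',cv2.resize(p['pixels'][100:280,170:390],None,fx=3,fy=3))
"
```

```text
tcp st [-4.020e-02  3.000e-04  3.133e-01] F [-0.79  0.62  1.02] q [ 0.03 -0.11  1.72 -0.    1.53 -1.71] t 10.2333
tool x in st [-1.  0. -0.]
delta tool [ 0.0008 -0.0003  0.0003]
```

View pics/side7z.png

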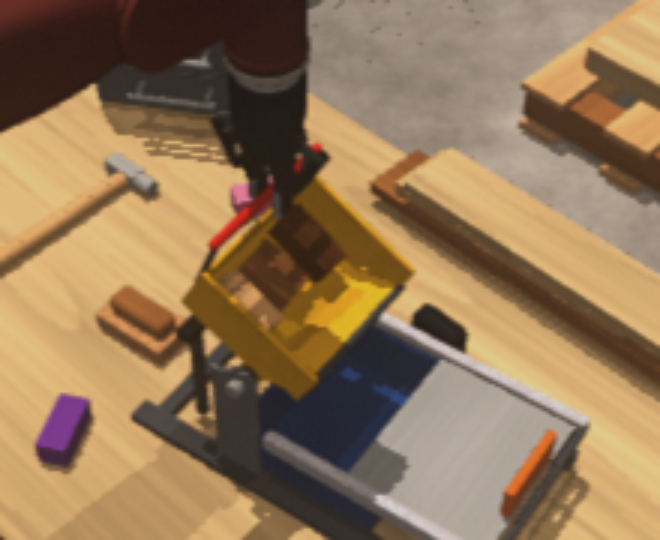

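View pics/w7.png

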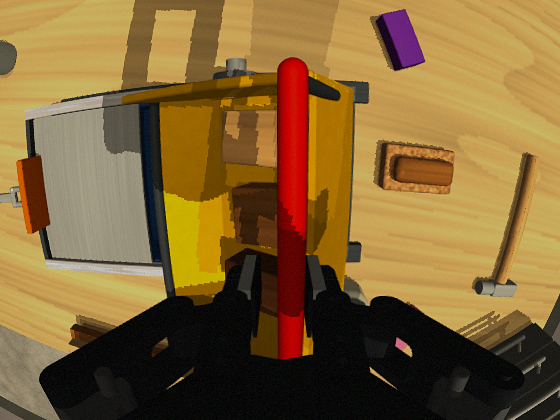

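The skip is tipping with the bar held between the fingers (bar at column 293 in the wrist view). Continuing.

apply_moves --plan "-0.008 0 -0.002 0 0 0; -0.0165 0 -0.0033 0 0 0; -0.025 0 -0.0043 0 0 0; -0.0335 0 -0.005 0 0 0; -0.042 0 -0.005 0 0 0; -0.0505 0 -0.0047 0 0 0; -0.059 0 -0.004 0 0 0; -0.0675 0 -0.003 0 0 0; -0.076 0 -0.0014 0 0 0; -0.084 0 0.0005 0 0 0"

```text
time_s: 11.17
eef_pos: [0.5111, 0.0125, 0.3125]
tcp_rot: [[-0.172, 0.985, -0.0], [0.985, 0.172, -0.0], [-0.0, -0.0, -1.0]]
wrist_force: [0.5, -0.4, 0.3]
opening: 0.0199
```

apply_moves --plan "-0.008 0 0.0024 0 0 0; -0.016 0 0.005 0 0 0; -0.024 0 0.0083 0 0 0; -0.032 0 0.012 0 0 0; -0.0393 0 0.016 0 0 0; -0.0467 0 0.02 0 0 0; -0.0538 0 0.025 0 0 0; -0.0606 0 0.03 0 0 0; -0.067 0 0.035 0 0 0; -0.072 0 0.039 0 0 0"

```text
time_s: 12.0
eef_pos: [0.5234, -0.058, 0.273]
tcp_rot: [[-0.172, 0.985, -0.001], [0.985, 0.172, 0.0], [0.0, -0.001, -1.0]]
wrist_force: [0.9, -0.7, -0.3]
opening: 0.0203
```

```bash
python3 -c "
from meas import *
go(st(.117,0,.272))
p=snap('wrist','w8.png')
p=snap('side','side8.png');cv2.imwrite('pics/side8z.png',cv2.resize(p['pixels'][100:280,170:390],None,fx=3,fy=3))
"
```

```text
tcp st [0.1152 0.0003 0.273 ] F [ 0.92 -0.74 -0.32] q [-0.26 -0.04  1.73  0.    1.46 -2.  ] t 12.0
tool x in st [-1. -0.  0.]
delta tool [-0.0019 -0.0003  0.001 ]
```

View pics/side8z.png

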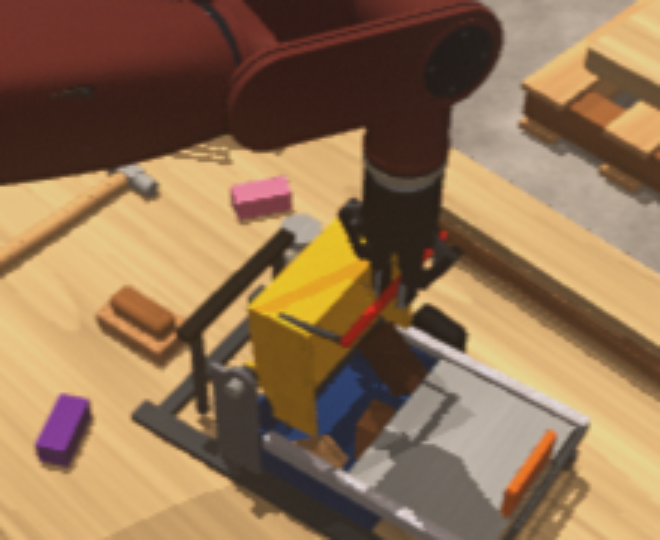

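View pics/w8.png

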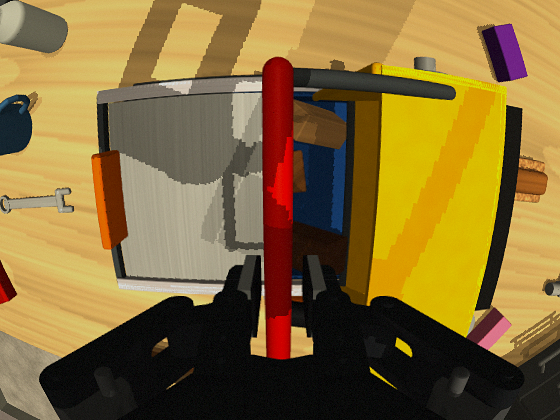

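Offcuts are dropping into the bin; one end leans high at (310,185). I press lightly to the stop and wait.

apply_moves --plan "-0.003 0 0.002 0 0 0; -0.006 0 0.005 0 0 0; -0.008 0 0.007 0 0 0; -0.008 0 0.007 0 0 0; -0.008 0 0.007 0 0 0; -0.008 0 0.007 0 0 0; -0.008 0 0.007 0 0 0; -0.008 0 0.007 0 0 0"

```text
time_s: 12.77
eef_pos: [0.525, -0.0636, 0.2673]
tcp_rot: [[-0.173, 0.985, 0.001], [0.985, 0.173, 0.003], [0.003, 0.001, -1.0]]
wrist_force: [-0.9, 5.8, 2.0]
opening: 0.0204
```

```bash
python3 -c "
from meas import *
go(st(.117,0,.272))
p=snap('wrist','w9.png')
p=snap('side','side9.png');cv2.imwrite('pics/side9z.png',cv2.resize(p['pixels'][100:280,170:390],None,fx=3,fy=3))
for l in ['offcut_a_mid','offcut_b_mid','offcut_c_mid']:
    for m in optics.outline_of(p,l)[:3]:
        print(l,m['conf'],m['point'],np.percentile([tost(x) for x in cloud(p,m['mask'])],[5,50,95],axis=0).round(3).tolist())
"
```

```text
tcp st [0.1209 0.0009 0.2673] F [-0.88  5.79  2.01] q [-0.27 -0.03  1.73  0.    1.44 -2.02] t 12.7667
tool x in st [-1.    -0.001  0.003]
delta tool [ 0.0039 -0.0009 -0.0047]
offcut_a_mid 0.44 [283.4, 249.8] [[0.073, -0.077, 0.041], [0.097, -0.065, 0.044], [0.114, -0.055, 0.054]]
offcut_b_mid 0.61 [295.0, 239.9] [[0.102, -0.03, 0.04], [0.112, -0.015, 0.068], [0.124, 0.01, 0.073]]
offcut_b_mid 0.31 [215.6, 207.3] [[-0.282, -0.047, 0.006], [-0.23, -0.028, 0.029], [-0.182, 0.006, 0.051]]
offcut_c_mid 0.79 [191.6, 239.6] [[-0.222, -0.236, 0.006], [-0.195, -0.203, 0.031], [-0.175, -0.164, 0.037]]
offcut_c_mid 0.69 [257.6, 165.8] [[-0.272, 0.225, 0.004], [-0.244, 0.256, 0.029], [-0.217, 0.288, 0.037]]
offcut_c_mid 0.56 [301.4, 219.0] [[0.061, 0.034, 0.082], [0.097, 0.044, 0.115], [0.128, 0.07, 0.139]]
```

View pics/side9z.png

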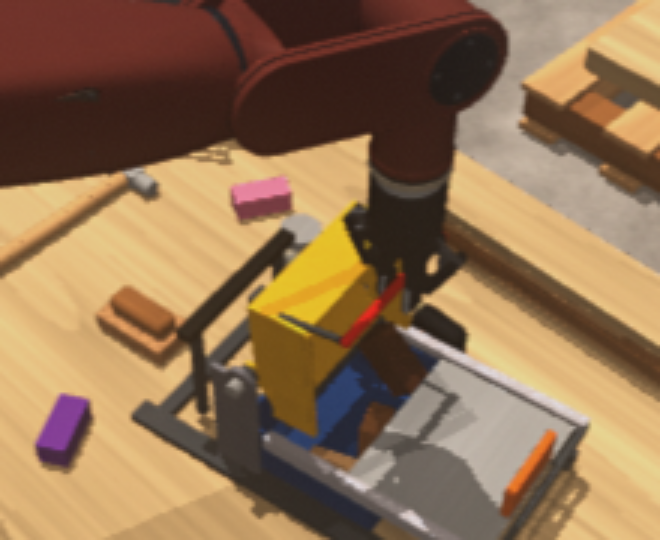

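View pics/w9.png

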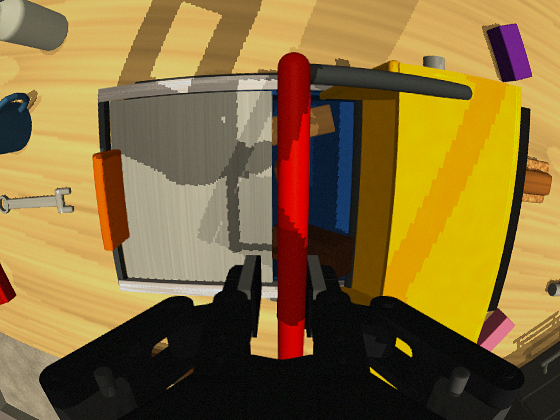

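apply_moves --plan "0.002 0 -0.002 0 0 0; 0.002 0 -0.002 0 0 0; 0.002 0 -0.002 0 0 0; 0.002 0 -0.002 0 0 0; 0.002 0 -0.002 0 0 0; 0.002 0 -0.002 0 0 0"

```text
time_s: 13.52
eef_pos: [0.5244, -0.0635, 0.2687]
tcp_rot: [[-0.172, 0.985, -0.0], [0.985, 0.172, -0.0], [-0.0, -0.0, -1.0]]
wrist_force: [-0.5, -0.8, -0.5]
opening: 0.02
```

```bash
python3 -c "
from meas import *
go(st(.117,0,.272))
p=snap('side','side10.png');a=cv2.resize(p['pixels'][190:270,230:330],None,fx=4,fy=4)
p=snap('scene','scene10.png');b=cv2.resize(p['pixels'][170:250,210:310],None,fx=4,fy=4);cv2.imwrite('pics/c10.png',np.hstack([a,b]))
for l in ['offcut_c_mid']:
    for m in optics.outline_of(p,l)[:3]:
        print(l,m['conf'],m['point'],np.percentile([tost(x) for x in cloud(p,m['mask'])],[5,50,95],axis=0).round(3).tolist())
"
```

```text
tcp st [0.1207 0.0004 0.2687] F [-0.46 -0.82 -0.46] q [-0.27 -0.04  1.73 -0.    1.45 -2.01] t 13.5167
tool x in st [-1.  0. -0.]
delta tool [ 0.0037 -0.0004 -0.0033]
offcut_c_mid 0.92 [355.0, 324.7] [[-0.288, 0.235, 0.005], [-0.257, 0.271, 0.033], [-0.226, 0.299, 0.038]]
offcut_c_mid 0.56 [353.2, 208.4] [[-0.238, -0.236, 0.0], [-0.21, -0.189, 0.032], [-0.185, -0.157, 0.039]]
offcut_c_mid 0.4 [252.6, 237.6] [[0.094, 0.044, 0.087], [0.105, 0.069, 0.104], [0.117, 0.074, 0.12]]
```

View pics/c10.png

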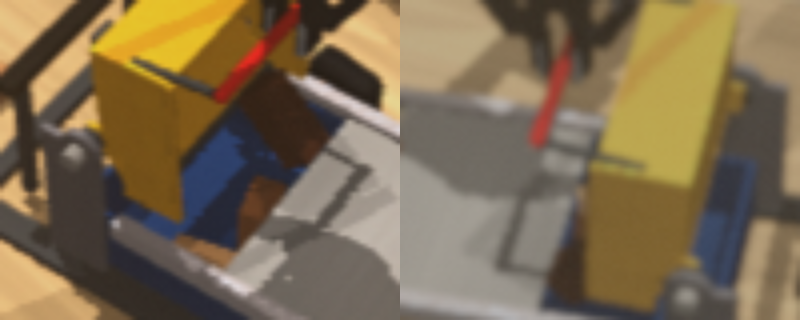

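The dark offcut looks hung up leaning (z 0.08 to 0.14) near the gate edge. The skip rests on its stop by itself, so I lift off the bar and look from the front.

apply_moves --plan "0.003 0 0 0 0 0; 0.003 0 -0.015 0 0 0; 0.003 0 -0.04 0 0 0; 0.003 0 -0.07 0 0 0; -0.03 0 -0.09 0 0 0; -0.06 0 -0.11 0 0 0; -0.09 0 -0.12 0 0 0; -0.12 0 -0.12 0 0 0; -0.15 0 -0.12 0 0 0; -0.15 0 -0.12 0 0 0" --claw 0.03

```text
time_s: 14.5
eef_pos: [0.5503, -0.2157, 0.388]
tcp_rot: [[-0.168, 0.986, -0.001], [0.986, 0.168, -0.002], [-0.002, -0.001, -1.0]]
wrist_force: [-0.1, -0.2, -0.5]
opening: 0.03
```

```bash
python3 -c "
from meas import *
go(st(.117,0,.272))
p=snap('wrist','w11.png'); print(p['R'],p['t'],p['fx'],p['cx'],p['cy'])
p=snap('side','side11.png');a=cv2.resize(p['pixels'][190:270,230:330],None,fx=4,fy=4)
p=snap('scene','scene11.png');b=cv2.resize(p['pixels'][170:250,210:310],None,fx=4,fy=4);cv2.imwrite('pics/c11.png',np.hstack([a,b]))
"
```

```text
tcp st [ 2.751e-01 -3.000e-04  3.880e-01] F [-0.08 -0.2  -0.48] q [-0.51  0.09  1.39 -0.    1.67 -2.25] t 14.5
tool x in st [-1.     0.004 -0.002]
delta tool [ 0.1583 -0.0002  0.1158]
[[-0.16888346  0.98563377 -0.00210913]
 [ 0.94785068  0.16299559  0.27388234]
 [ 0.27029146  0.04425506 -0.96176089]] [ 0.3075668  -0.56392267  0.39099723] 325.19226210127806 281.3501775726053 214.89695923426868
```

View pics/c11.png

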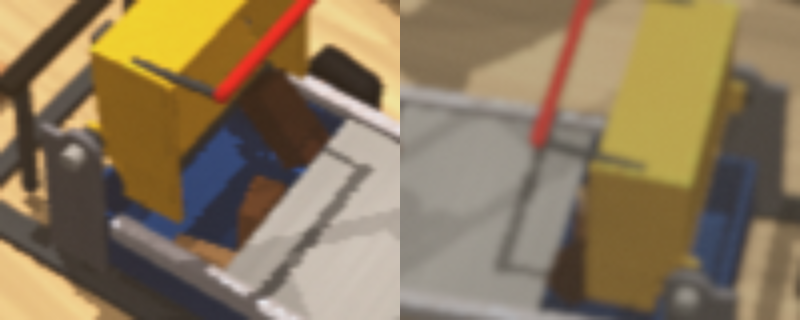

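View pics/w11.png

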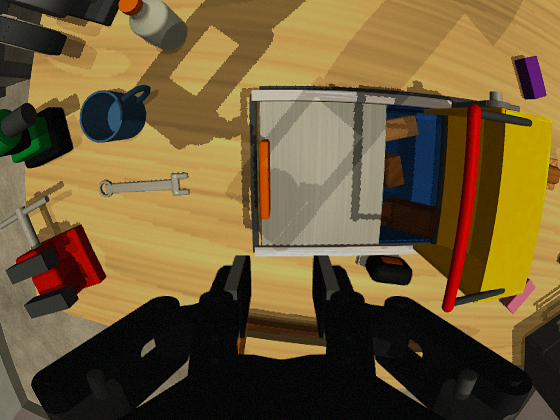

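```bash
cat >> meas.py <<'E'
def wcloud(p):
    v,u=np.mgrid[0:420,0:560]; a=(u-p['cx'])/p['fx'];b=(v-p['cy'])/p['fy'];th=np.hypot(a,b)
    s=np.where(th>1e-6,np.tan(np.minimum(th,1.4))/np.maximum(th,1e-6),1); z=p['range_z']
    c=np.stack([a*s*z,b*s*z,z],-1); X=(c-p['t'])@p['R']; d=X-H
    return np.stack([d@XH,d@YH,X[...,2]],-1)
E
python3 -c "
from meas import *
p=optics.capture('wrist'); S=wcloud(p)
for n,(u,v) in dict(gate=(320,180),tab=(265,180)).items(): print(n,S[v,u].round(3))
cv2.imwrite('pics/w12.png',cv2.resize(p['pixels'][90:260,340:540],None,fx=4,fy=3.4)[:600])
for v in (205,212,218,224,230,236):
  print(v,[(u,*(S[v,u]*1000).astype(int)) for u in range(376,440,6)])
"
```

```text
gate [0.218 0.006 0.088]
tab [0.293 0.003 0.106]
205 [(376, np.int64(134), np.int64(41), np.int64(88)), (382, np.int64(271), np.int64(-70), np.int64(531)), (388, np.int64(120), np.int64(37), np.int64(101)), (394, np.int64(113), np.int64(35), np.int64(108)), (400, np.int64(106), np.int64(34), np.int64(114)), (406, np.int64(98), np.int64(33), np.int64(115)), (412, np.int64(88), np.int64(34), np.int64(114)), (418, np.int64(78), np.int64(34), np.int64(113)), (424, np.int64(68), np.int64(34), np.int64(112)), (430, np.int64(4), np.int64(61), np.int64(5)), (436, np.int64(51), np.int64(32), np.int64(118))]
212 [(376, np.int64(133), np.int64(51), np.int64(88)), (382, np.int64(126), np.int64(49), np.int64(94)), (388, np.int64(119), np.int64(48), np.int64(101)), (394, np.int64(112), np.int64(45), np.int64(108)), (400, np.int64(106), np.int64(44), np.int64(115)), (406, np.int64(100), np.int64(42), np.int64(122)), (412, np.int64(93), np.int64(40), np.int64(128)), (418, np.int64(86), np.int64(39), np.int64(132)), (424, np.int64(80), np.int64(37), np.int64(138)), (430, np.int64(74), np.int64(35), n
[... 1583 characters left out ...]
 (424, np.int64(77), np.int64(62), np.int64(141)), (430, np.int64(63), np.int64(65), np.int64(132)), (436, np.int64(47), np.int64(69), np.int64(120))]
236 [(376, np.int64(122), np.int64(97), np.int64(62)), (382, np.int64(111), np.int64(98), np.int64(61)), (388, np.int64(101), np.int64(98), np.int64(62)), (394, np.int64(92), np.int64(96), np.int64(66)), (400, np.int64(83), np.int64(96), np.int64(68)), (406, np.int64(71), np.int64(97), np.int64(66)), (412, np.int64(61), np.int64(97), np.int64(66)), (418, np.int64(51), np.int64(97), np.int64(67)), (424, np.int64(77), np.int64(70), np.int64(142)), (430, np.int64(55), np.int64(79), np.int64(118)), (436, np.int64(47), np.int64(78), np.int64(121))]
```

View pics/w12.png

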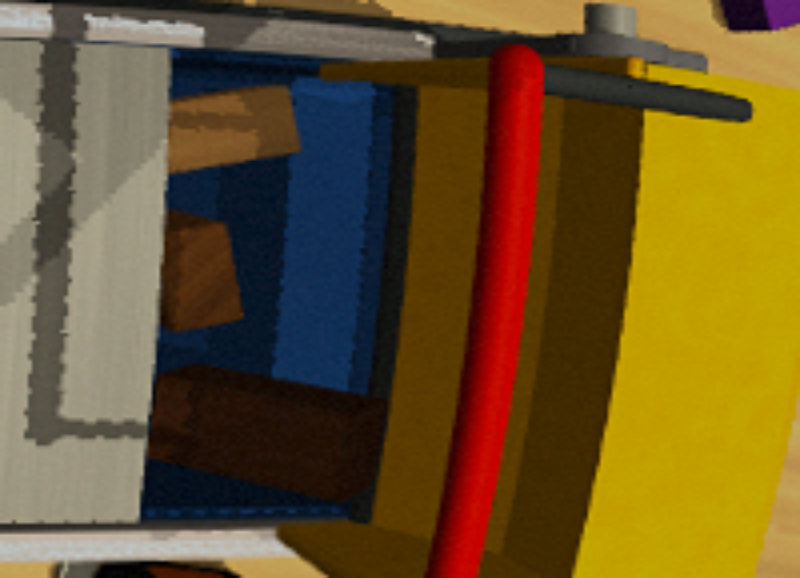

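The wrist view shows the light and mid-brown offcuts down in the bin. The dark one at (408,218) is wedged at 45° between the skip's lip and the gate edge, at station (0.051, 0.119) and (0.128, 0.09). I'll free it by pressing its low end down with closed fingers, with the tool tilted so it passes under the bar.

apply_moves --plan "0 0 0 0 6 0; 0 0 0 0 12 0; 0 0 0 0 18 0; 0 0 0 0 24 0; 0 0 0 0 30 0; 0 0 0 0 35 0; 0 0 0 0 35 0; 0 0 0 0 35 0" --claw 0

```text
time_s: 15.37
eef_pos: [0.5503, -0.2108, 0.3873]
tcp_rot: [[-0.14, 0.985, -0.1], [0.807, 0.172, 0.565], [0.574, -0.002, -0.819]]
wrist_force: [0.5, -0.2, -0.5]
opening: 0.0004
```

```bash
python3 -c "
from meas import *
go(st(.10,0.058,.120))
s=sensors.read_state()
z=s['tcp_rot'][:,2];print('tool z st',tost(H+z).round(3))
for T in [st(.22,.058,.29),st(.16,.058,.206),st(.125,.058,.156),st(.10,.058,.12),st(.08,.058,.085)]: print((s['tcp_rot'].T@(T-s['eef_pos'])).round(4))
"
```

```text
tcp st [0.2703 0.0005 0.3873] F [ 0.5  -0.18 -0.53] q [-0.71  0.38  1.15  0.42  2.07 -2.34] t 15.3667
tool x in st [-0.819  0.001  0.574]
delta tool [-0.0138  0.058   0.3166]
tool z st [-0.574 -0.002 -0.819]
[-0.0146  0.0577  0.1085]
[-0.0136  0.0579  0.2117]
[-0.0136  0.058   0.2727]
[-0.0138  0.058   0.3166]
[-0.0175  0.0581  0.3567]
```

apply_moves --plan "-0.005 0.02 0.02 0 0 0; -0.012 0.04 0.05 0 0 0; -0.014 0.057 0.085 0 0 0; -0.014 0.057 0.12 0 0 0; -0.014 0.057 0.155 0 0 0; -0.014 0.057 0.19 0 0 0; -0.014 0.057 0.22 0 0 0; -0.014 0.057 0.245 0 0 0; -0.014 0.057 0.26 0 0 0; -0.014 0.057 0.26 0 0 0"

```text
time_s: 16.2
eef_pos: [0.581, -0.0617, 0.1663]
tcp_rot: [[-0.144, 0.984, -0.104], [0.807, 0.177, 0.564], [0.573, -0.002, -0.819]]
wrist_force: [-1.1, 0.5, -0.7]
opening: 0.0004
```

```bash
python3 -c "
from meas import *
go(st(.10,0.058,.120))
p=snap('wrist','w13.png')
p=snap('side','side13.png');a=cv2.resize(p['pixels'][150:290,200:375],None,fx=4,fy=4);cv2.imwrite('pics/c13.png',a)
"
```

```text
tcp st [0.1287 0.0564 0.1663] F [-1.06  0.51 -0.68] q [-0.5   0.42  1.52  0.46  1.61 -2.33] t 16.2
tool x in st [-0.819 -0.003  0.573]
delta tool [-0.003   0.0019  0.0543]
```

View pics/c13.png

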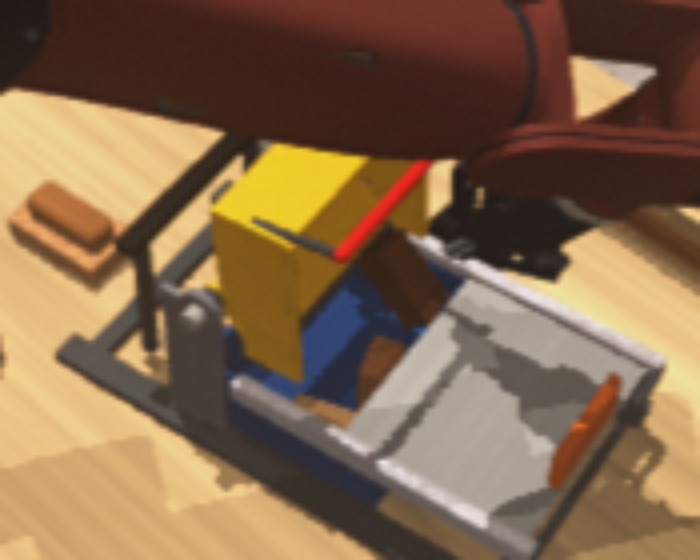

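View pics/w13.png

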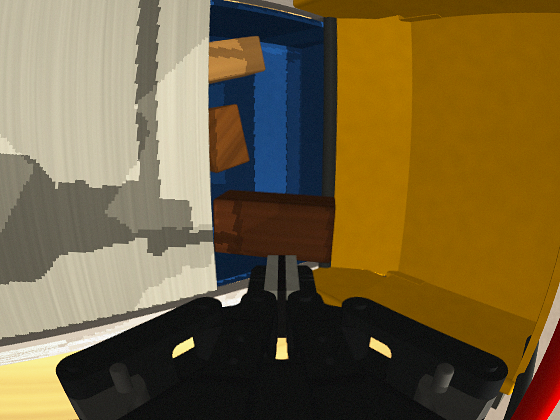

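apply_moves --plan "-0.002 0 0.012 0 0 0; -0.003 0 0.024 0 0 0; -0.003 0 0.034 0 0 0; -0.003 0 0.042 0 0 0; -0.003 0 0.048 0 0 0; -0.003 0 0.054 0 0 0; -0.003 0 0.06 0 0 0"

```text
time_s: 16.88
eef_pos: [0.5777, -0.0347, 0.117]
tcp_rot: [[-0.141, 0.985, -0.098], [0.808, 0.172, 0.564], [0.573, 0.001, -0.82]]
wrist_force: [2.7, -4.3, 1.6]
opening: -0.0
```

```bash
python3 -c "
from meas import *
go(st(.09,0.058,.10))
p=snap('wrist','w14.png')
"
```

```text
tcp st [0.1015 0.0578 0.117 ] F [ 2.73 -4.3   1.62] q [-0.47  0.45  1.59  0.48  1.51 -2.34] t 16.8833
tool x in st [-0.82  -0.     0.573]
delta tool [-0.0003  0.0002  0.0205]
```

View pics/w14.png

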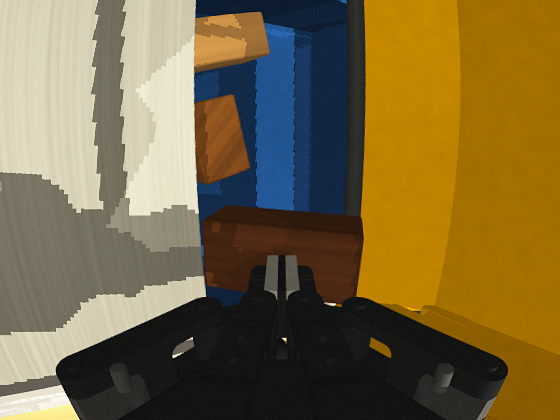

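Contact shows about 5 N, and the block already reads a little flatter. I push on gently.

apply_moves --plan "0 0 0.005 0 0 0; 0 0 0.01 0 0 0; 0 0 0.015 0 0 0; 0 0 0.02 0 0 0"

```text
time_s: 17.27
eef_pos: [0.575, -0.0224, 0.0999]
tcp_rot: [[-0.141, 0.985, -0.099], [0.807, 0.172, 0.565], [0.574, -0.0, -0.819]]
wrist_force: [-0.5, -0.4, 0.0]
opening: -0.0001
```

```bash
python3 -c "
from meas import *
go(st(.09,0.058,.10))
p=snap('wrist','w15.png')
"
```

```text
tcp st [0.089  0.0573 0.0999] F [-0.46 -0.41  0.01] q [-0.46  0.46  1.61  0.48  1.48 -2.35] t 17.2667
tool x in st [-0.819 -0.     0.574]
delta tool [-0.0008  0.0007 -0.0006]
```

View pics/w15.png

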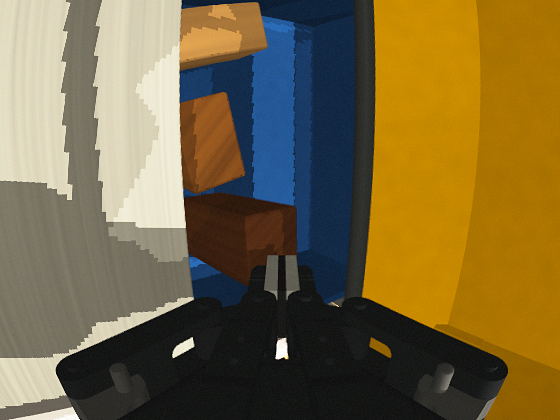

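The dark offcut dropped into the bin; it now shows at (245,235), well below the fingers. I retract along the tool axis and check its height.

apply_moves --plan "0 0 -0.03 0 0 0; 0 0 -0.065 0 0 0; 0 0 -0.1 0 0 0; 0 0 -0.135 0 0 0; 0 0 -0.17 0 0 0; 0 0 -0.205 0 0 0; 0 0 -0.24 0 0 0; 0 -0.02 -0.275 0 0 0; 0 -0.04 -0.31 0 0 0; 0 -0.056 -0.325 0 0 0"

```text
time_s: 18.15
eef_pos: [0.5519, -0.2187, 0.3706]
tcp_rot: [[-0.142, 0.985, -0.095], [0.809, 0.171, 0.562], [0.57, 0.003, -0.822]]
wrist_force: [1.1, 0.2, 1.0]
opening: 0.0005
```

apply_moves --plan "0 0 0 0 -6 0; 0 0 0 0 -12 0; 0 0 0 0 -18 0; 0 0 0 0 -24 0; 0 0 0 0 -30 0; 0 0 0 0 -35 0; 0 0 0 0 -35 0" --claw 0.036

```text
time_s: 18.73
eef_pos: [0.5524, -0.2135, 0.3684]
tcp_rot: [[-0.176, 0.984, 0.003], [0.984, 0.176, -0.004], [-0.004, 0.002, -1.0]]
wrist_force: [0.9, 1.5, 0.3]
opening: 0.0359
```

```bash
python3 -c "
from meas import *
go(st(.116,0,.43))
p=snap('wrist','w16.png'); S=wcloud(p)
cv2.imwrite('pics/w16z.png',cv2.resize(p['pixels'][80:270,330:560],None,fx=3.4,fy=3.1))
k=(S[...,0]>0.0)&(S[...,0]<.12)&(abs(S[...,1])<.09)&(S[...,2]>.03)&(S[...,2]<.16)
print('in bin zmax', np.percentile(S[k][:,2],[50,90,99]))
hsv=cv2.cvtColor(p['pixels'],cv2.COLOR_BGR2HSV); w=k&(hsv[...,0]<18)&(hsv[...,1]>80)
print('wood',w.sum(),np.percentile(S[w],[2,50,98],axis=0).round(3))
p=optics.capture('side'); hing(p,'side')
"
```

```text
tcp st [0.2733 0.0021 0.3684] F [0.86 1.52 0.35] q [-0.5   0.09  1.42 -0.    1.63 -2.25] t 18.7333
tool x in st [-1.    -0.004 -0.004]
delta tool [ 0.1571 -0.0014 -0.0622]
in bin zmax [0.11940703 0.13910682 0.14421985]
wood 2172 [[ 0.026 -0.086  0.037]
 [ 0.102  0.005  0.07 ]
 [ 0.118  0.068  0.144]]
side red 149 mean [ 0.5174 -0.0633  0.2937] med [ 0.5143 -0.0641  0.294 ] dir [-0.986 -0.168 -0.002] ext -0.097 0.089 mid [ 0.5212 -0.0627  0.2937] 0.288 0.298
side or 88 mean [ 0.5577 -0.1939  0.1314] med [ 0.5601 -0.2386  0.1313] dir [-0.088 -0.996 -0.004] ext -0.232 0.063 mid [ 0.5652 -0.1097  0.1318] 0.127 0.139
```

View pics/w16z.png

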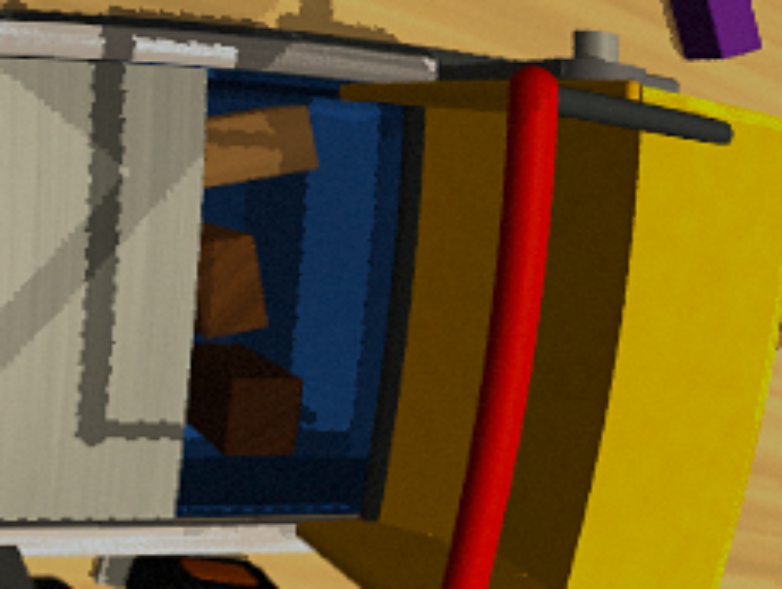

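All three offcuts lie in the bin (dark one at zoom (260,400)). I check its height, then go back over the bar.

```bash
python3 -c "
from meas import *
p=optics.capture('wrist'); S=wcloud(p)
for u,v in [(392,200),(398,205),(404,212),(412,208),(415,222),(395,170),(400,125)]: print(u,v,S[v,u].round(3))
"
```

```text
392 200 [0.113 0.036 0.063]
398 205 [0.11  0.038 0.083]
404 212 [0.101 0.047 0.086]
412 208 [0.089 0.042 0.085]
415 222 [0.081 0.063 0.085]
395 170 [ 0.114 -0.01   0.071]
400 125 [ 0.1   -0.075  0.045]
```

apply_moves --plan "0 0 -0.03 0 0 0; 0.01 -0.001 -0.062 0 0 0; 0.04 -0.001 -0.062 0 0 0; 0.075 -0.001 -0.062 0 0 0; 0.11 -0.001 -0.062 0 0 0; 0.135 -0.001 -0.062 0 0 0; 0.15 -0.001 -0.062 0 0 0; 0.157 -0.001 -0.062 0 0 0; 0.157 -0.001 -0.062 0 0 0; 0.157 -0.001 -0.062 0 0 0"

```text
time_s: 19.72
eef_pos: [0.5245, -0.0626, 0.4283]
tcp_rot: [[-0.171, 0.985, -0.001], [0.985, 0.171, 0.0], [0.001, -0.001, -1.0]]
wrist_force: [-0.9, -0.5, 0.1]
opening: 0.0357
```

```bash
python3 -c "
from meas import *
go(st(.115,0,.272))
p=snap('wrist','w17.png')
"
```

```text
tcp st [0.1199 0.0005 0.4283] F [-0.92 -0.55  0.14] q [-0.27 -0.06  1.47  0.    1.74 -2.01] t 19.7167
tool x in st [-1.     0.001  0.001]
delta tool [ 0.0048 -0.0004  0.1563]
```

View pics/w17.png

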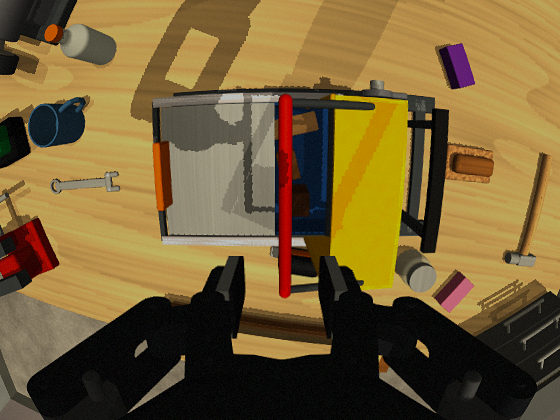

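The offcuts are below or at the mouth (the dark one stands on end, top at 85 mm, clear of the lip's path). Descending over the bar again.

apply_moves --plan "0.002 0 0.03 0 0 0; 0.002 0 0.06 0 0 0; 0.002 0 0.085 0 0 0; 0.002 0 0.105 0 0 0; 0.002 0 0.12 0 0 0; 0.002 0 0.132 0 0 0; 0.002 0 0.142 0 0 0; 0.002 0 0.15 0 0 0; 0.002 0 0.156 0 0 0; 0.002 0 0.156 0 0 0" --claw 0.03

```text
time_s: 20.6
eef_pos: [0.5235, -0.0598, 0.2717]
tcp_rot: [[-0.172, 0.985, -0.001], [0.985, 0.172, 0.0], [0.001, -0.001, -1.0]]
wrist_force: [0.3, 0.4, -0.0]
opening: 0.0298
```

apply_moves --plan "0 0 0 0 0 0; 0 0 0 0 0 0; 0 0 0 0 0 0" --claw 0.018

```text
time_s: 20.85
eef_pos: [0.5243, -0.0597, 0.2738]
tcp_rot: [[-0.172, 0.985, 0.002], [0.985, 0.172, -0.0], [-0.001, 0.001, -1.0]]
wrist_force: [-0.0, -0.0, 0.2]
opening: 0.018
```

```bash
python3 -c "
from meas import *
go(st(.115,0,.272))
p=snap('wrist','w18.png')
p=snap('side','side18.png')
import numpy as np
f=lambda t:np.array([.17*np.cos(np.radians(132.6)-t),.17*np.sin(np.radians(132.6)-t)])
g=[1.5,1.0,.5,.2]
for a,b,n in [(1.5,1.0,10),(1.0,.5,10),(.5,.15,10),(.15,-.02,10)]:
  print(a,b); 
  for t in np.linspace(a,b,n+1)[1:]: print((-(f(t)-f(a))).round(4),end=' ')
"
```

```text
tcp st [0.117  0.0009 0.2738] F [-0.04 -0.04  0.2 ] q [-0.26 -0.04  1.73 -0.    1.45 -2.01] t 20.85
tool x in st [-1.    -0.    -0.001]
delta tool [ 0.002  -0.0009  0.0018]
1.5 1.0
[ 0.0063 -0.0057] [ 0.0129 -0.011 ] [ 0.0198 -0.016 ] [ 0.0269 -0.0207] [ 0.0342 -0.025 ] [ 0.0417 -0.029 ] [ 0.0495 -0.0325] [ 0.0574 -0.0357] [ 0.0654 -0.0384] [ 0.0736 -0.0408] 1.0 0.5
[ 0.0083 -0.0019] [ 0.0166 -0.0035] [ 0.0251 -0.0046] [ 0.0335 -0.0053] [ 0.042  -0.0056] [ 0.0505 -0.0054] [ 0.059  -0.0048] [ 0.0674 -0.0038] [ 0.0758 -0.0024] [ 0.0841 -0.0005] 0.5 0.15
[0.0057 0.0015] [0.0114 0.0033] [0.0171 0.0052] [0.0226 0.0073] [0.0281 0.0097] [0.0335 0.0122] [0.0388 0.0149] [0.044  0.0178] [0.0491 0.0208] [0.0541 0.0241] 0.15 -0.02
[0.0024 0.0016] [0.0047 0.0033] [0.0071 0.005 ] [0.0094 0.0068] [0.0116 0.0086] [0.0139 0.0104] [0.0161 0.0123] [0.0182 0.0142] [0.0204 0.0161] [0.0225 0.0181]
```

View pics/w18.png

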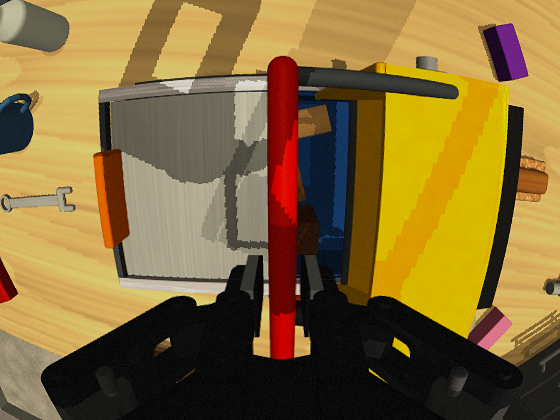

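apply_moves --plan "0.0063 0 -0.0057 0 0 0; 0.013 0 -0.011 0 0 0; 0.02 0 -0.016 0 0 0; 0.027 0 -0.0207 0 0 0; 0.034 0 -0.025 0 0 0; 0.042 0 -0.029 0 0 0; 0.0495 0 -0.0325 0 0 0; 0.0574 0 -0.0357 0 0 0; 0.0654 0 -0.0384 0 0 0; 0.0736 0 -0.0408 0 0 0"

```text
time_s: 21.78
eef_pos: [0.5109, 0.014, 0.3136]
tcp_rot: [[-0.173, 0.985, -0.0], [0.985, 0.173, 0.0], [0.001, -0.0, -1.0]]
wrist_force: [0.8, -0.8, 0.9]
opening: 0.0179
```

apply_moves --plan "0.008 0 -0.002 0 0 0; 0.0166 0 -0.0035 0 0 0; 0.025 0 -0.0046 0 0 0; 0.0335 0 -0.0053 0 0 0; 0.042 0 -0.0056 0 0 0; 0.0505 0 -0.0054 0 0 0; 0.059 0 -0.0048 0 0 0; 0.0674 0 -0.0038 0 0 0; 0.0758 0 -0.0024 0 0 0; 0.0841 0 -0.0005 0 0 0"

```text
time_s: 22.62
eef_pos: [0.4965, 0.0966, 0.3138]
tcp_rot: [[-0.172, 0.985, -0.0], [0.985, 0.172, 0.0], [0.0, -0.0, -1.0]]
wrist_force: [0.1, 0.1, 0.3]
opening: 0.0181
```

```bash
python3 -c "
from meas import *
go(st(-.041,0,.315))
p=snap('wrist','w19.png')
"
```

```text
tcp st [-4.180e-02  3.000e-04  3.138e-01] F [0.1  0.11 0.3 ] q [ 0.04 -0.11  1.72  0.    1.53 -1.71] t 22.6167
tool x in st [-1. -0.  0.]
delta tool [-0.0008 -0.0003 -0.0012]
```

View pics/w19.png

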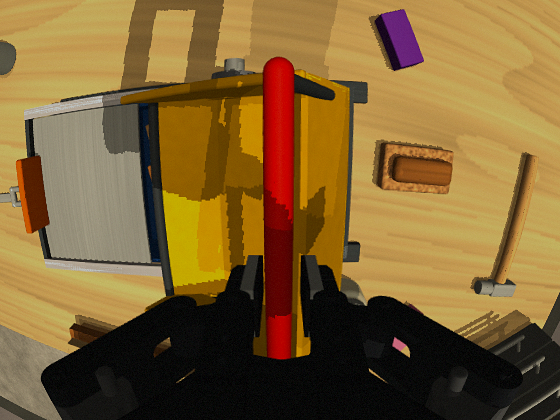

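The bar is now leaning on the front finger and the skip is empty. I ease it back the rest of the way, more slowly.

apply_moves --plan "0.0057 0 0.0015 0 0 0; 0.0114 0 0.0033 0 0 0; 0.017 0 0.005 0 0 0; 0.0226 0 0.0073 0 0 0; 0.028 0 0.0097 0 0 0; 0.0335 0 0.0122 0 0 0; 0.0388 0 0.015 0 0 0; 0.044 0 0.0178 0 0 0; 0.049 0 0.0208 0 0 0; 0.054 0 0.024 0 0 0"

```text
time_s: 23.5
eef_pos: [0.4873, 0.1494, 0.2897]
tcp_rot: [[-0.172, 0.985, -0.0], [0.985, 0.172, 0.0], [0.0, -0.0, -1.0]]
wrist_force: [0.4, 0.5, 0.3]
opening: 0.0182
```

apply_moves --plan "0.0024 0 0.0016 0 0 0; 0.0047 0 0.0033 0 0 0; 0.007 0 0.005 0 0 0; 0.0094 0 0.0068 0 0 0; 0.0116 0 0.0086 0 0 0; 0.014 0 0.0104 0 0 0; 0.016 0 0.0123 0 0 0; 0.018 0 0.014 0 0 0; 0.0195 0 0.0155 0 0 0; 0.021 0 0.0165 0 0 0"

```text
time_s: 24.33
eef_pos: [0.4838, 0.1696, 0.2735]
tcp_rot: [[-0.172, 0.985, 0.0], [0.985, 0.172, -0.0], [-0.0, 0.0, -1.0]]
wrist_force: [-0.1, -0.2, -0.8]
opening: 0.0179
```

```bash
python3 -c "
from meas import *
go(st(-.115,0,.272))
p=snap('wrist','w20.png')
for n in ['scene','side']:
  p=snap(n,n+'20.png'); hing(p,n)
"
```

```text
tcp st [-0.1158  0.0004  0.2735] F [-0.06 -0.19 -0.82] q [ 0.18 -0.08  1.76 -0.    1.46 -1.56] t 24.3333
tool x in st [-1. -0. -0.]
delta tool [-0.0008 -0.0004  0.0015]
scene red 46 mean [0.5368 0.1802 0.2966] med [0.5396 0.1808 0.2964] dir [0.983 0.184 0.022] ext -0.046 0.04 mid [0.5337 0.1796 0.2965] 0.292 0.301
scene or few 0
side red 51 mean [0.4427 0.1572 0.2959] med [0.4276 0.1547 0.295 ] dir [-0.986 -0.166 -0.03 ] ext -0.131 0.053 mid [0.4812 0.1637 0.2971] 0.289 0.329
side or 77 mean [ 0.5515 -0.2407  0.1318] med [ 0.5518 -0.2409  0.1318] dir [-0.984 -0.178  0.01 ] ext -0.048 0.046 mid [ 0.5525 -0.2405  0.1318] 0.126 0.137
```

View pics/w20.png

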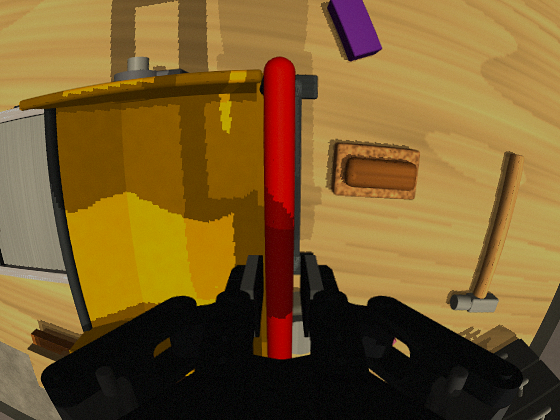

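apply_moves --plan "0.0005 0 0 0 0 0; 0.001 0 0 0 0 0; 0.0015 0 0 0 0 0; 0.002 0 0 0 0 0"

```text
time_s: 24.82
eef_pos: [0.4835, 0.1715, 0.2736]
tcp_rot: [[-0.172, 0.985, 0.0], [0.985, 0.172, -0.0], [-0.0, 0.0, -1.0]]
wrist_force: [-0.3, 0.0, 0.3]
opening: 0.0181
```

apply_moves --plan "0 0 0 0 0 0; 0 0 0 0 0 0; 0 0 0 0 0 0; 0 0 -0.01 0 0 0; 0 0 -0.025 0 0 0; 0 0 -0.05 0 0 0; 0 0 -0.08 0 0 0; 0 0 -0.115 0 0 0; 0 0 -0.15 0 0 0; 0 0 -0.15 0 0 0" --claw 0.034

```text
time_s: 25.65
eef_pos: [0.4853, 0.1719, 0.433]
tcp_rot: [[-0.172, 0.985, 0.013], [0.985, 0.172, 0.002], [0.0, 0.013, -1.0]]
wrist_force: [0.1, -0.6, 1.5]
opening: 0.0338
```

apply_moves --plan "0.03 -0.01 0 0 0 0; 0.06 -0.03 0 0 0 0; 0.095 -0.045 0 0 0 0; 0.13 -0.06 0 0 0 0; 0.16 -0.07 0 0 0 0; 0.16 -0.07 0 0 0 0; 0.16 -0.07 0 0 0 0"

```text
time_s: 26.23
eef_pos: [0.386, 0.3182, 0.4242]
tcp_rot: [[-0.176, 0.984, 0.001], [0.984, 0.176, 0.0], [0.0, 0.001, -1.0]]
wrist_force: [-0.1, -0.5, -0.7]
opening: 0.0338
```

```bash
python3 -c "
from meas import *
go(st(-.115,0,.272))
for n in ['scene','side']:
  p=snap(n,n+'21.png'); hing(p,n)
cv2.imwrite('pics/side21z.png',cv2.resize(p['pixels'][130:310,200:400],None,fx=3,fy=3))
"
```

```text
tcp st [-0.2791 -0.0703  0.4242] F [-0.08 -0.46 -0.68] q [ 0.53 -0.13  1.54 -0.    1.74 -1.22] t 26.2333
tool x in st [-1.    -0.004  0.   ]
delta tool [-0.1643  0.0696  0.1523]
scene red 84 mean [0.4959 0.174  0.2968] med [0.4965 0.1749 0.2966] dir [0.984 0.18  0.003] ext -0.097 0.083 mid [0.4886 0.1727 0.2968] 0.292 0.304
scene or few 0
side red 110 mean [0.4793 0.164  0.2948] med [0.4779 0.1637 0.2947] dir [-0.985 -0.173  0.004] ext -0.095 0.088 mid [0.4826 0.1646 0.2947] 0.29 0.299
side or 78 mean [ 0.5504 -0.2407  0.1317] med [ 0.55   -0.2407  0.1318] dir [-0.985 -0.175 -0.001] ext -0.047 0.048 mid [ 0.5501 -0.2408  0.1317] 0.127 0.137
```

View pics/side21z.png

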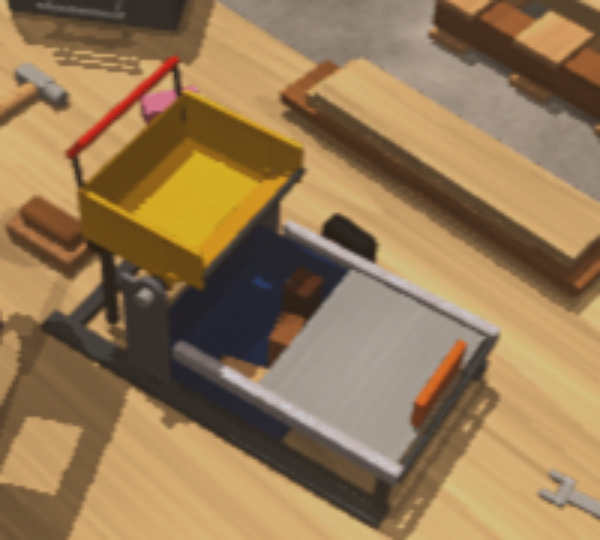

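View pics/scene21.png

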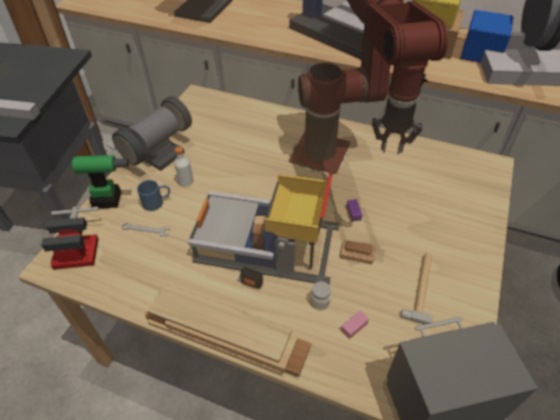

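The skip is upright and empty, all three offcuts are in the bin, the gate is fully open, and the other items are where they were. Handing in.

```bash
python3 -c "
from plant import r
print(r.finish_job())"
```

```text
the job is handed in; nothing more can be done
None
```

The job is done and was handed in at about 26 s of the 72 s allowed; `finish_job` gave no verdict.

- **Gate:** I pushed it out by the orange tab, moving it about 119 mm. It then stood still while the force rose, which I took as the end stop. The wrist force peaked at about 64 N there, with the closed fingers pressing on the tab. The last picture put the tab at the same place.
- **Tipping:** I tipped the skip with the open fingers loosely round the red bar until it met its stop.
- **Dark offcut:** It did not drop by itself but wedged between the skip's lip and the gate edge. With the skip resting on its stop, I let go of the bar. I then nudged the block down with the closed fingers at about 5 N, and it fell into the bin.
- **Return:** I took the bar again and brought the skip back held the whole way, at about 0.6 rad/s and slower near the end.

**Last checks:**
- The skip is upright and empty, with the bar back where it started.
- All three offcuts are in the bin. When last measured, before the skip came back, the dark one stood on end with its top about 5 mm above the mouth plane, at 85 mm.
- The gate is open, the arm is clear, and the other bench items look unmoved.

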